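# Tamp the ballast bars level

## Robot

A 6-joint arm with a two-finger parallel gripper is mounted at the origin on a cart in front of the work surface, level with it; the furniture and walls round the work are solid. World frame = base frame: x ahead of the robot, y to its left, z up, the work surface at z = 0. Lengths are in mm, angles in rad, forces in N, time in s.
With the tool pointing down it reaches from about 300 to 775 mm from the base axis. Payload 14.6 kg.
Tool frame: the origin (TCP) lies at the very end of the fingers, on their centre line; the grasp point (between the pads) lies 19 mm behind it; z points along the fingers, y is the line along which they close (so a half turn about z gives the same grasp; the last joint's range is limited). The gripper opens to 94 mm and grips with 3 to 60 N. Pads are 16 mm wide; open, the fingers measure 119 mm over their backs; the gripper's body (75 mm by 177 mm) begins 78 mm behind the grasp point.
Start: joints at [1.17, 0.3, 1.521, -0, 1.321, -0.067], TCP at [180.197, 519.633, 205.446] pointing down, gripper open.
Joint ranges: [-3.03, 3.03], [-0.79, 2.21], [0.23, 2.52], [-1.04, 4.18], [0, 3.07], [-2.55, 2.55]. Speed limits (rad/s): [2.22, 2.22, 2.57, 3.14, 3.14, 3.14].

## Interface

Orientations are given as [roll, pitch, yaw] about the fixed x, y, z axes, in that order (R = Rz(yaw) Ry(pitch) Rx(roll)).
In Python, from cell import manip, camera, get_calibration gives the robot as it stands. The module is installed in compiled form; this text tells all that it offers.
- The arm moves only by the tool jog_arm, never from a script. Its argument "plan" is one flat list of numbers, 6 for each row, row after row: the shift along the world's x, y, z in m, then the turn, a rotation vector about the world's x, y, z in degrees. A call has 1 to 20 rows; each row is the pose to reach, as a shift and turn from the pose commanded when the call began; what a row does not reach only later rows make up. A row lasts 1/10 s, in which the tool goes at most 50 mm and 8.59 degrees, less where a joint would pass 70% of its speed; a pose out of reach is approached as far as the arm can. A call with a gripper value outside its range is refused whole. "claw" is the finger opening in m, from 0 to 0.094, set as the call begins (left out, the last holds). The fingers move at their own pace and stop on an object; "force" is the grip in N (left out, the last holds). Time passes only in rows, so rows that repeat a pose let the fingers close. It gives the time, the measured TCP pose, the force, the opening and the grip force at its end, in the units of the state.
- manip.read_state(): the state, without advancing time (a new reading comes with each control period).
- camera(name): name is "side" or "top"; returns (picture, depth): 384x512x3 uint8, red, green, blue; 384x512 float32, mm along the optical axis (not along the pixel's ray), 0 where there is no reading.
- get_calibration(name): a dict with "fx", "fy", "cx", "cy" (pixels), "k1" (the pictures are not rectified: a ray, as slopes to the right and down, at radius r is drawn at 1 + k1 r^2 times it, then the intrinsics apply), "origin" and "attitude" of the camera in the world. Camera axes: x right, y down, z forward; pixel columns grow to the right and rows downward; lengths in mm; the calibration is good to about 2 mm. A picture is of the moment at which its call begins. get_calibration takes no time and is no camera call.
- manip.sign_off(): hands the job in; it is judged then, once.
The state is a dict: "clock": time; "joints": joint angles; "qd": joint speeds; "effort": joint torques, N m; "eef_pos": TCP position; "eef_rot": TCP orientation; "wrist_force": force on the tool from outside, world axes, zero at the start; "moment": the same for the moment, N m; "finger_gap": finger opening in mm; "finger_force": force on a finger pad.
Only numpy, scipy, OpenCV 4.12 (cv2) and the standard library are available. Lean on these libraries where they do the work, as an engineer would, in place of code of your own. Each camera call takes 0.05 s, during which the arm holds its last target. There are 200 camera calls.

## Task

The two orange spacer bars in the blue ballast tray stand proud of the iron bars, so the cover will not go on. Take the hand tamper and press both spacers down with it until they lie level with the iron bars, then stand the tamper upright on the worktop again, clear of the tray. Touch the bars with the tamper only and leave the multimeter, the solder reel and the tin where they are.

Things in the scene. Friction and masses are not known exactly. Their poses are not given: they have to be found in the camera images.
- tray: blue open metal tray fixed to the worktop, inside 206 mm (x) by 94 mm (y), walls and floor 4 mm, rim 49 mm up, a low ear 30 mm long (7 mm high) at each end. Row of bars along x: iron_a, spacer_a, iron_b, spacer_b, iron_c, 6 mm slack in all once all are down; level tops are 39 mm above the worktop, 10 mm below the rim. Origin: centre of its underside
- spacer_a_top (a point): orange plastic spacer bar between iron_a and iron_b, 40 x 90 x 35 mm, long lower edges bevelled 8 mm wide x 14 mm high, 0.09 kg, loose; starts about 18 mm proud, resting on the bevels of the iron bars beside it; pressed at its middle with 5 to 20 N it wedges them apart and drops level. Point: centre of its top face; x across its width (along the tray), y along its length, z up
- spacer_b_top (a point): orange plastic spacer bar between iron_b and iron_c, 40 x 90 x 35 mm, long lower edges bevelled 8 mm wide x 14 mm high, 0.09 kg, loose; starts about 18 mm proud, resting on the bevels of the iron bars beside it; pressed at its middle with 5 to 20 N it wedges them apart and drops level. Point: centre of its top face; x across its width (along the tray), y along its length, z up
- iron_a_top (a point): dark iron ballast bar at the tray's -x end, 40 x 90 x 35 mm, long upper edges bevelled, 0.5 kg, loose on the tray's floor. Point: centre of its top face; x across its width (along the tray), y along its length, z up
- iron_b_top (a point): dark iron ballast bar in the middle of the row, 40 x 90 x 35 mm, long upper edges bevelled, 0.5 kg, loose on the tray's floor. Point: centre of its top face; x across its width (along the tray), y along its length, z up
- iron_c_top (a point): dark iron ballast bar at the tray's +x end, 40 x 90 x 35 mm, long upper edges bevelled, 0.5 kg, loose on the tray's floor. Point: centre of its top face; x across its width (along the tray), y along its length, z up
- tamper_grip (a point): hand tamper, 0.3 kg, standing: aluminium foot 56 (x) x 76 (y) x 10 mm, thin shank, dark collar 54 mm across with its top 80 mm above the foot's underside, and on it a wooden grip block 30 (x) x 26 (y) x 45 mm, its top at 125 mm. Point: centre of the block, 102.5 mm above the foot's underside; z up. Grip across the 26 mm; the collar under the fingertips takes the push
- tamper_foot (a point): the same tamper: centre of the underside of its foot
- multimeter_mid (a point): yellow multimeter lying flat beside the tray, loose, 144 (x) x 75 (y) x 41 mm; centre of its case, 15 mm above the worktop
- reel_mid (a point): reel of solder wire standing flat, loose, about 52 mm across and 36 mm high; its centre, 18 mm above the worktop
- tin_mid (a point): round white tin with a red lid, loose, 58 mm across and 26 mm high; its centre, 13 mm above the worktop

How it is judged (in metres and radians):
On the way, in this order (a step that is already met when the one before it is completed fails the run):
1. the tamper is lifted off the worktop (height (world z) of tamper_foot above 0.03 m and contact force between the fingers and tamper above 0.5 N), for 0.1 s.
2. both spacers are tamped level with the iron bars, the tamper still in hand (z of spacer_a_top in the frame of tray between 0.0365 and 0.0415 m and angle between each of spacer_a_top, spacer_b_top's own z axis and vertical below 0.06 rad and z of spacer_b_top in the frame of tray between 0.0365 and 0.0415 m and contact force between the fingers and tamper above 0.5 N), for 0.1 s.
At the end, for the whole second after the job is handed in: All five bars lie flat (tilt under 0.06 rad) with their tops 36.5 to 41.5 mm above the tray's underside (39 mm is exactly level), at rest; the tamper stands upright (within 0.05 rad) and still on the worktop, its foot under 5 mm up, not touching the tray (z of iron_a_top in the frame of tray between 0.0365 and 0.0415 m and angle between each of iron_a_top, iron_b_top, iron_c_top, spacer_a_top, spacer_b_top's own z axis and vertical below 0.06 rad and z of iron_b_top in the frame of tray between 0.0365 and 0.0415 m and z of iron_c_top in the frame of tray between 0.0365 and 0.0415 m and z of spacer_a_top in the frame of tray between 0.0365 and 0.0415 m and z of spacer_b_top in the frame of tray between 0.0365 and 0.0415 m and linear speed of each of iron_a, iron_b, iron_c, spacer_a, spacer_b, tamper below 0.01 m/s and height (world z) of tamper_foot below 0.005 m and angle between tamper_foot's own z axis and vertical below 0.05 rad and contact force between tamper and tray below 0.1 N).
It fails at once if the fingers or the arm press on a bar (contact force between any of the fingers, the arm and iron_a above 2 N or contact force between any of the fingers, the arm and iron_b above 2 N or contact force between any of the fingers, the arm and iron_c above 2 N or contact force between any of the fingers, the arm and spacer_a above 2 N or contact force between any of the fingers, the arm and spacer_b above 2 N).
It fails at once if the multimeter is shifted by more than 20 mm (distance of multimeter_mid from where it was at the start of the episode above 0.02 m).
It fails at once if the solder reel is shifted by more than 20 mm (distance of reel_mid from where it was at the start of the episode above 0.02 m).
It fails at once if the tin is shifted by more than 20 mm (distance of tin_mid from where it was at the start of the episode above 0.02 m).
It also fails if it takes over 64 s, if anything falls off the work surface, if the arm or the gripper's body presses on something with over 40 N, if the wrist force passes 120 N, or if a joint passes its speed limit or range.

## Working session

There is one attempt and no reset: what is moved stays moved. The work goes in short steps, Python scripts to look and compute and a tool call to move; the robot and the scene stay as the last step left them, time stands still between calls to the robot, and variables do not carry over. Pictures are saved under pics/ and viewed, at most 10 in all, crops included, and the job is handed in when it is done.

Besides the shell and the picture viewer there is one more tool, called after "Emit:" as name(argument=value, ...), one argument or row to a line, values as JSON. jog_arm: Moves the arm, as the interface text tells. Its arguments: {"type":"object","properties":{"plan":{"type":"array"},"claw":{"type":"number"},"force":{"type":"number"}},"required":["plan"]}

```bash
mkdir -p pics
cat > h.py <<'E'
import numpy as np, cv2
from scipy.spatial.transform import Rotation as R
from cell import manip, camera, get_calibration
def rot(c):
    a=np.array(c["attitude"],float)
    if a.shape==(3,3): return a
    return R.from_euler('xyz',a).as_matrix() if a.size==3 else R.from_quat(a).as_matrix()
def cloud(n,save=None):
    p,d=camera(n); c=get_calibration(n)
    if save: cv2.imwrite('pics/'+save,p[:,:,::-1])
    K=np.array([[c['fx'],0,c['cx']],[0,c['fy'],c['cy']],[0,0,1.]])
    v,u=np.mgrid[:d.shape[0],:d.shape[1]]
    q=cv2.undistortPoints(np.stack([u,v],-1).reshape(-1,1,2).astype(np.float64),K,np.array([c['k1'],0,0,0.])).reshape(d.shape+(2,))
    X=np.dstack([q*d[...,None],d])@rot(c).T+np.array(c['origin'])
    X[d==0]=np.nan
    return p,X
E
python3 - <<'E'
from h import *
print(manip.read_state())
for n in('top','side'):
    print(get_calibration(n)); p,X=cloud(n,n+'1.png'); np.savez(n+'.npz',p=p,X=X)
E
```

```text
{'clock': 0.0, 'joints': array([ 1.17040522e+00,  3.00461217e-01,  1.52154668e+00, -5.41780673e-06,
        1.32071347e+00, -6.66315118e-02]), 'qd': array([ 0.00054426, -0.00108175,  0.00162501, -0.00102427,  0.00092919,
        0.00087752]), 'effort': array([ 6.70731351e-04, -5.31808555e+01, -3.52729261e+01,  7.08063575e-02,
        2.44707201e-02, -1.22315214e-04]), 'eef_pos': array([180.10054603, 519.40961942, 204.90630827]), 'eef_rot': array([-3.14046609e+00, -6.99163241e-05,  2.80783437e+00]), 'wrist_force': array([-0.05272361,  0.52883179,  0.24854496]), 'moment': array([-0.01904486, -0.00750357, -0.04022512]), 'finger_force': 0.0, 'finger_gap': 94.16198797252252}
{'fx': 407.4564424032175, 'fy': 407.4564424032175, 'cx': 258.63012845679054, 'cy': 205.78555079874187, 'k1': 0.03979905145652893, 'origin': array([ 453.85960444,  105.13258239, 1061.55793167]), 'attitude': array([-3.03683769, -0.01191829, -1.5705882 ])}
{'fx': 470.5119635024925, 'fy': 470.5119635024925, 'cx': 252.64287528992944, 'cy': 187.66571052979697, 'k1': -0.010991578676959705, 'origin': array([367.99369667, 983.39100981, 566.91529161]), 'attitude': array([-2.04301265, -0.00392895, -2.90976504])}
```

View pics/top1.png

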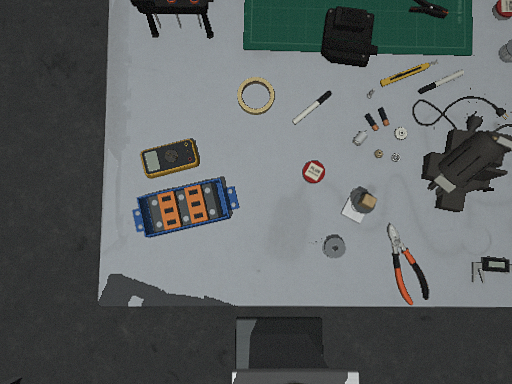

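View pics/side1.png

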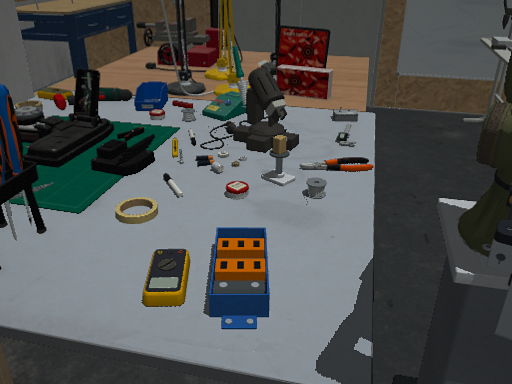

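The top picture shows the tray at about (187,207), the multimeter at (170,158), the tamper at (360,203) with its foot tilted in yaw, the reel at (335,246) and the tin at (314,171). The side picture shows the tamper standing at (280,160).

Run:
```python
from h import *
def rect(m,X,name,mink=1):
    P=X[m][:,:2].astype(np.float32); r=cv2.minAreaRect(P); print(name,len(P),np.round(r[0],1),np.round(r[1],1),round(r[2],1),'z',np.round(np.nanpercentile(X[m][:,2],[5,50,95]),1))
for n in('top','side'):
    f=np.load(n+'.npz');p,X=f['p'].astype(int),f['X'];r,g,b=p[...,0],p[...,1],p[...,2];z=X[...,2]
    def box(x0,x1,y0,y1,z0,z1): return (X[...,0]>x0)&(X[...,0]<x1)&(X[...,1]>y0)&(X[...,1]<y1)&(z>z0)&(z<z1)
    if n=='top':
        for q in((187,207),(360,203),(353,207),(369,201),(335,246),(314,171),(170,158),(270,250),(115,300)): print(q,np.round(X[q[1],q[0]],1),p[q[1],q[0]])
    T=box(200,650,150,480,-20,300)
    org=T&(r>150)&(g<130)&(b<90)&(z>30)
    k,l=cv2.connectedComponents(org.astype(np.uint8))
    for i in range(1,k):
        if (l==i).sum()>60: rect(l==i,X,n+' orange')
    bl=T&(b>r+40); rect(bl,X,n+' blue'); rect(bl&(z>40),X,n+' rim')
    yl=T&(r>b+60)&(X[...,0]>520); rect(yl,X,n+' meter')
    A=box(250,600,-260,-50,0,200)
    np.set_printoptions(suppress=True)
    foot=box(380,540,-200,-80,5,20); 
    if foot.sum()>5: rect(foot,X,n+' foot?')
    for nm,a,c in(('collar',70,88),('block',110,135),('blockside',88,135)):
        m=A&(z>a)&(z<c)
        if m.sum()>5: rect(m,X,n+' '+nm)
    m=box(280,390,-150,-20,8,50); rect(m,X,n+' reel'); m=box(450,600,-80,50,8,50); rect(m,X,n+' tin')
```

```text
(187, 207) [558.1 273.2  38.3] [58 77 82]
(360, 203) [ 561.5 -146.1  104.2] [81 72 53]
(353, 207) [ 560.7 -150.3   18.6] [180 182 183]
(369, 201) [ 564.1 -162.3  122.5] [151 133 100]
(335, 246) [ 460.8 -104.7    4.7] [58 60 58]
(314, 171) [653.4 -50.2  25.3] [167 164 147]
(170, 158) [684.5 319.5  33.2] [65 65 61]
(270, 250) [450.4  63.   -0.6] [142 145 149]
(115, 300) [324.7 457.5  -5. ] [64 63 65]
top orange 416 [565.2 250. ] [89.5 39.4] 13.3 z [53.4 56.  59.4]
top orange 421 [549.2 315.6] [89.3 39.4] 13.5 z [53.1 56.3 59.2]
top blue 907 [557.8 283.5] [101.9 271.6] 13.6 z [ 1.4 27.8 50.9]
top rim 398 [558.2 282.4] [101.8 212.9] 13.6 z [43.3 48.1 51.6]
top meter 959 [587.6 301.8] [157.3 130.8] 13.5 z [24.8 55.8 59.2]
top foot? 81 [ 461.1 -135.9] [153.8  98.2] 6.9 z [ 5.2  8.7 13.9]
top collar 193 [ 566.3 -159.7] [53.1 49.7] 23.7 z [76.8 79.7 83.2]
top block 164 [ 566.  -162.1] [31.7 26.5] 61.2 z [114.1 123.8 126.9]
top blockside 203 [ 566.1 -162. ] [32.  26.5] 61.2 z [ 93.3 123.  126.7]
top reel 0 [0. 0.] [0. 0.] 0.0 z nan
top tin 38 [463.3 -56.6] [44.5 25.1] 89.5 z [11.2 34.7 38.4]
side orange 394 [564.2 248.8] [88.4 42.1] 12.5 z [56.2 57.6 59.1]
side orange 468 [547.8 315.4] [88.  41.8] 12.1 z [55.9 57.4 58.8]
side blue 2559 [551.4 294.5] [105.2 247. ] 13.5 z [ 3.8 31.6 50.2]
side rim 872 [556.2 281.7] [101.8 219.9] 13.5 z [40.9 48.3 50.8]
side meter 1805 [585. 303.] [129.9 172.5] 0.0 z [15.9 55.9 58.7]
side foot? 112 [ 484.5 -126.8] [ 87.7 119.3] 84.2 z [ 5.3 10.9 19.1]
side collar 121 [ 563.7 -157. ] [52.1 46.2] 16.2 z [76.5 80.9 86.3]
side block 109 [ 563.5 -162.1] [32.6 27.3] 59.8 z [111.5 121.4 126.6]
side blockside 208 [ 564.4 -161.5] [32.9 27.9] 64.6 z [ 90.2 111.3 126.2]
side reel 0 [0. 0.] [0. 0.] 0.0 z nan
side tin 61 [468.2 -60.2] [49.5 19.6] 67.5 z [ 9.6 25.5 37.2]
  return np.nanmean(a, axis, out=out, keepdims=keepdims)
```

Emit:
jog_arm(
  plan=[0.385,-0.6815,0,0,0,-99.6,0.385,-0.6815,0,0,0,-99.6,0.385,-0.6815,0,0,0,-99.6,0.385,-0.6815,0,0,0,-99.6,0.385,-0.6815,0,0,0,-99.6,0.385,-0.6815,0,0,0,-99.6,0.385,-0.6815,0,0,0,-99.6,0.385,-0.6815,0,0,0,-99.6,0.385,-0.6815,0,0,0,-99.6,0.385,-0.6815,0,0,0,-99.6,0.385,-0.6815,0,0,0,-99.6,0.385,-0.6815,0,0,0,-99.6,0.385,-0.6815,0,0,0,-99.6,0.385,-0.6815,0,0,0,-99.6,0.385,-0.6815,0,0,0,-99.6,0.385,-0.6815,0,0,0,-99.6,0.385,-0.6815,0,0,0,-99.6,0.385,-0.6815,0,0,0,-99.6,0.385,-0.6815,0,0,0,-99.6,0.385,-0.6815,0,0,0,-99.6],
  claw=0.094,
)

```text
clock: 2.1
eef_pos: [565.0, -160.8, 205.8]
eef_rot: [3.141, -0.0, 1.071]
wrist_force: [-0.6, -0.3, 0.0]
finger_gap: 93.7
finger_force: 0.0
```

Emit:
jog_arm(
  plan=[0,0,-0.04,0,0,0,0,0,-0.08,0,0,0,0,0,-0.105,0,0,0,0,0,-0.115,0,0,0,0,0,-0.121,0,0,0,0,0,-0.122,0,0,0,0,0,-0.122,0,0,0],
)

```text
clock: 2.8
eef_pos: [565.8, -161.9, 84.7]
eef_rot: [3.14, -0.0, 1.07]
wrist_force: [-0.4, -0.5, -0.3]
finger_gap: 94.2
finger_force: 0.0
```

Run:
```python
from h import *
print(manip.read_state()['eef_pos'],manip.read_state()['wrist_force'])
p,X=cloud('side'); cv2.imwrite('pics/g1.png',cv2.resize(p[90:220,190:390,::-1],None,fx=4,fy=4,interpolation=cv2.INTER_CUBIC))
```

```text
[ 565.76238868 -161.92543706   84.71428282] [-0.41201129 -0.47645799 -0.27124665]
```

View pics/g1.png

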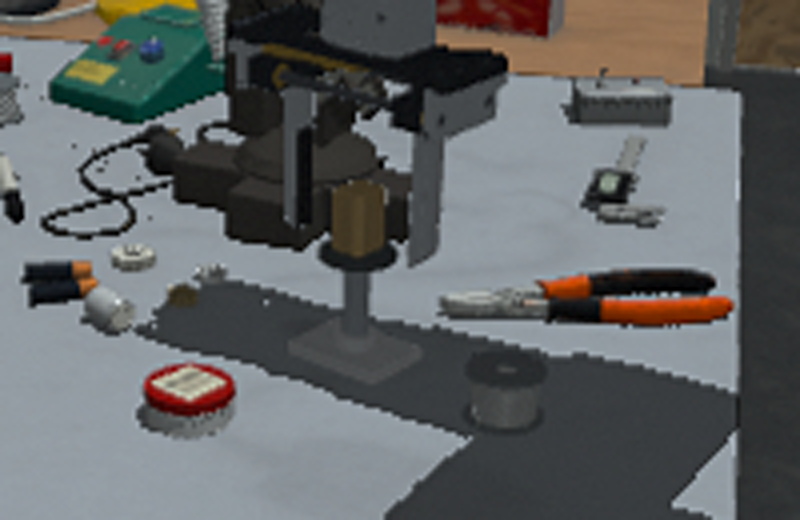

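The crop shows the fingers on either side of the wooden block at (358,215), with the block between them, and the tips just above the collar. I'll close now.

Emit:
jog_arm(
  plan=[0,0,-0.001,0,0,0,0,0,-0.001,0,0,0,0,0,-0.001,0,0,0,0,0,-0.001,0,0,0,0,0,-0.001,0,0,0,0,0,-0.001,0,0,0,0,0,-0.001,0,0,0,0,0,-0.001,0,0,0,0,0,-0.001,0,0,0,0,0,-0.001,0,0,0,0,0,-0.001,0,0,0,0,0,-0.001,0,0,0],
  claw=0.0,
  force=45,
)

```text
clock: 4.05
eef_pos: [565.0, -161.8, 82.1]
eef_rot: [-3.141, 0.0, 1.069]
wrist_force: [-0.6, 0.9, -2.8]
finger_gap: 25.6
finger_force: 45.0
```

Emit:
jog_arm(
  plan=[0,0,0.02,0,0,0,0,0,0.05,0,0,0,0,0,0.08,0,0,0,0,0,0.1,0,0,0,0,0.015,0.11,0,0,2,0,0.045,0.11,0,0,5,0,0.08,0.11,0,0,8,0,0.12,0.11,0,0,12,0,0.16,0.11,0,0,16,0,0.2,0.11,0,0,20,0,0.24,0.11,0,0,24,0,0.28,0.11,0,0,28,0,0.32,0.11,0,0,32,0,0.355,0.11,0,0,36,0,0.38,0.11,0,0,39,0,0.4,0.11,0,0,41,0,0.411,0.11,0,0,42.2,0,0.411,0.11,0,0,42.2,0,0.411,0.11,0,0,42.2,0,0.411,0.11,0,0,42.2],
)

```text
clock: 6.05
eef_pos: [565.3, 248.2, 192.4]
eef_rot: [-3.141, 0.0, 1.805]
wrist_force: [0.9, -1.4, -4.6]
finger_gap: 26.1
finger_force: 45.0
```

Run:
```python
from h import *
for n in('side','top'):
    p,X=cloud(n);z=X[...,2]
    m=(abs(X[...,0]-565)<60)&(abs(X[...,1]-249)<60)&(z>99)&(z<125)
    P=X[m];print(n,len(P), cv2.minAreaRect(P[:,:2].astype(np.float32)) if len(P) else '', np.percentile(P[:,2],[1,50,90,99]) if len(P) else '')
    if n=='side':
        cv2.imwrite('pics/t1.png',cv2.resize(p[130:350,120:350,::-1],None,fx=2.7,fy=2.7,interpolation=cv2.INTER_CUBIC))
```

```text
side 630 ((563.6866455078125, 249.08734130859375), (75.09107208251953, 57.23479080200195), 13.137988090515137) [112.27551851 120.96777939 122.16837709 124.31774362]
top 0
```

View pics/t1.png

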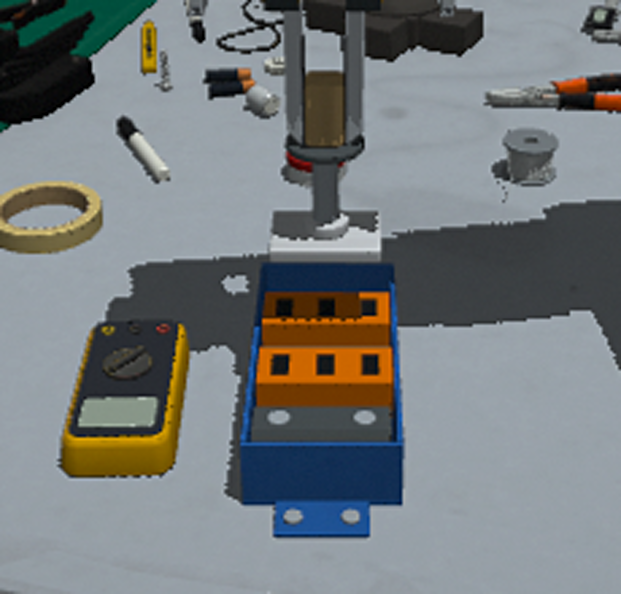

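The crop shows the foot hanging level over the near-robot end at (325,240), aligned with the spacer, and measured within 1 mm of its centre. Now I'll press.

Emit:
jog_arm(
  plan=[0,0,-0.02,0,0,0,0,0,-0.038,0,0,0,0,0,-0.046,0,0,0,0,0,-0.05,0,0,0,0,0,-0.052,0,0,0,0,0,-0.054,0,0,0,0,0,-0.056,0,0,0,0,0,-0.058,0,0,0,0,0,-0.06,0,0,0,0,0,-0.062,0,0,0,0,0,-0.062,0,0,0],
)

```text
clock: 7.25
eef_pos: [565.0, 249.2, 130.1]
eef_rot: [-3.141, -0.0, 1.806]
wrist_force: [-0.1, 0.3, -2.8]
finger_gap: 25.9
finger_force: 45.0
```

Emit:
jog_arm(
  plan=[0,0,-0.002,0,0,0,0,0,-0.004,0,0,0,0,0,-0.006,0,0,0,0,0,-0.007,0,0,0,0,0,-0.007,0,0,0],
)

```text
clock: 7.75
eef_pos: [565.0, 249.1, 123.1]
eef_rot: [-3.141, -0.0, 1.806]
wrist_force: [-0.2, 0.4, -2.7]
finger_gap: 26.1
finger_force: 45.0
```

Emit:
jog_arm(
  plan=[0,0,-0.001,0,0,0,0,0,-0.002,0,0,0,0,0,-0.003,0,0,0,0,0,-0.003,0,0,0],
)

```text
clock: 8.15
eef_pos: [565.4, 249.2, 121.1]
eef_rot: [3.141, -0.0, 1.806]
wrist_force: [-0.9, -0.7, 4.1]
finger_gap: 25.4
finger_force: 45.0
```

Run:
```python
from h import *
p,X=cloud('side','s3.png');z=X[...,2]
s=manip.read_state();print(s['eef_pos'],s['wrist_force'])
m=(abs(X[...,0]-565)<60)&(abs(X[...,1]-249)<60)&(z>46)&(z<58)&(abs(p.astype(int).max(-1)-p.astype(int).min(-1))<30)
P=X[m];print(len(P),cv2.minAreaRect(P[:,:2].astype(np.float32)),np.percentile(P[:,2],[5,50,90]))
cv2.imwrite('pics/t2.png',cv2.resize(p[130:350,120:350,::-1],None,fx=2.7,fy=2.7,interpolation=cv2.INTER_CUBIC))
```

```text
[565.35119249 249.22584645 121.06990052] [-1.34030844 -0.34759508  4.2456076 ]
593 ((571.560791015625, 250.23341369628906), (88.11224365234375, 138.5122528076172), 12.561667442321777) [47.6601361  49.87786839 52.19261159]
```

View pics/t2.png

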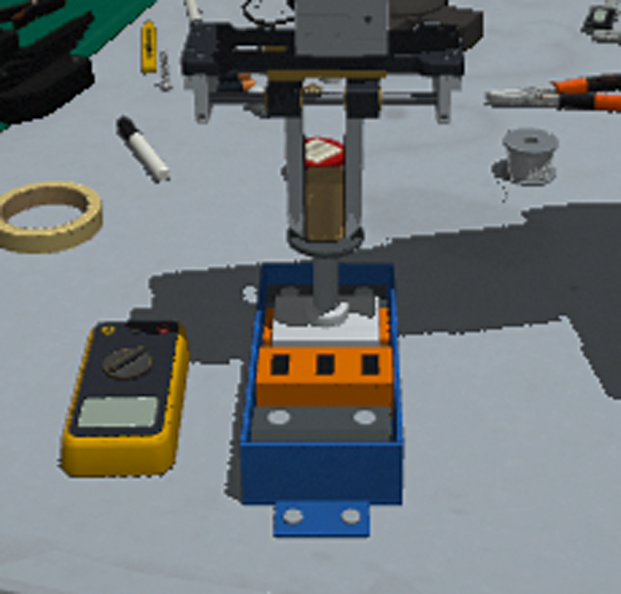

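The foot is down inside the tray at (325,320), nearly level. I'll press a little further.

Emit:
jog_arm(
  plan=[0,0,-0.001,0,0,0,0,0,-0.0015,0,0,0,0,0,-0.0015,0,0,0],
)

```text
clock: 8.5
eef_pos: [565.6, 249.3, 121.0]
eef_rot: [3.14, -0.0, 1.806]
wrist_force: [-3.9, -1.3, 16.1]
finger_gap: 25.6
finger_force: 45.0
```

Emit:
jog_arm(
  plan=[0,0,0.005,0,0,0,0,0,0.015,0,0,0,0,0,0.04,0,0,0,0,0,0.07,0,0,0,0,0,0.085,0,0,0,0,0,0.085,0,0,0,0,0,0.085,0,0,0],
)

```text
clock: 9.2
eef_pos: [565.0, 249.0, 203.2]
eef_rot: [-3.141, 0.0, 1.806]
wrist_force: [0.1, 0.4, -4.1]
finger_gap: 25.5
finger_force: 45.0
```

```bash
cat > o.py <<'E'
from h import *
print(manip.read_state()['eef_pos'])
p,X=cloud('side');z=X[...,2];q=p.astype(int);r,g,b=q[...,0],q[...,1],q[...,2]
T=(X[...,0]>450)&(X[...,0]<620)&(X[...,1]>150)&(X[...,1]<400)
org=T&(r>1.8*b)&(r>60)&(r>1.4*g)&(z>30)&(z<62)
P=X[org]; ax=np.array([.233,-.972]); s=(P[:,:2]-[557.3,282.5])@ax
for lo,hi in((-75,0),(0,75)):
    Q=P[(s>lo)&(s<hi)]
    if len(Q)>30:
        top=Q[Q[:,2]>np.percentile(Q[:,2],95)-4]; A=np.c_[top[:,:2]-top[:,:2].mean(0),np.ones(len(top))]
        print(len(Q),len(top),cv2.minAreaRect(top[:,:2].astype(np.float32)),'z,tilt',np.linalg.lstsq(A,top[:,2],rcond=None)[0])
cv2.imwrite('pics/t3.png',cv2.resize(p[130:350,120:350,::-1],None,fx=2.7,fy=2.7,interpolation=cv2.INTER_CUBIC))
E
python3 o.py
```

```text
[564.97079191 249.04344498 203.22179867]
1036 626 ((547.6052856445312, 314.0054626464844), (90.06058502197266, 46.03300476074219), 13.245930671691895) z,tilt [ 2.33958000e-03 -8.67226550e-03  5.73407899e+01]
525 462 ((565.5189208984375, 243.85902404785156), (89.51400756835938, 43.72357940673828), 11.977855682373047) z,tilt [ 4.97384889e-05 -6.89005847e-03  3.98380640e+01]
```

View pics/t3.png

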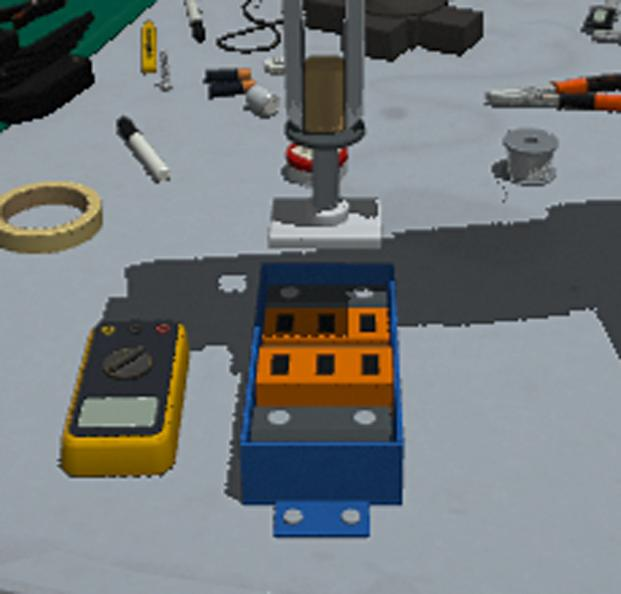

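Spacer one is level (z 39.8) in the crop at (325,322). The second is still proud at (325,365). I'll move over it and press.

Emit:
jog_arm(
  plan=[-0.008,0.03,0,0,0,0,-0.0165,0.06,0,0,0,0,-0.0165,0.0655,0,0,0,0,-0.0165,0.0655,-0.02,0,0,0,-0.0165,0.0655,-0.045,0,0,0,-0.0165,0.0655,-0.058,0,0,0,-0.0165,0.0655,-0.062,0,0,0,-0.0165,0.0655,-0.064,0,0,0,-0.0165,0.0655,-0.066,0,0,0,-0.0165,0.0655,-0.068,0,0,0,-0.0165,0.0655,-0.07,0,0,0,-0.0165,0.0655,-0.072,0,0,0,-0.0165,0.0655,-0.074,0,0,0,-0.0165,0.0655,-0.076,0,0,0,-0.0165,0.0655,-0.078,0,0,0,-0.0165,0.0655,-0.08,0,0,0,-0.0165,0.0655,-0.08,0,0,0],
)

```text
clock: 10.95
eef_pos: [548.5, 314.4, 123.2]
eef_rot: [-3.14, 0.0, 1.806]
wrist_force: [0.5, -0.2, -4.1]
finger_gap: 26.2
finger_force: 45.0
```

Emit:
jog_arm(
  plan=[0,0,-0.001,0,0,0,0,0,-0.002,0,0,0,0,0,-0.003,0,0,0,0,0,-0.004,0,0,0,0,0,-0.0045,0,0,0,0,0,-0.0045,0,0,0],
)

```text
clock: 11.55
eef_pos: [548.9, 314.8, 121.0]
eef_rot: [3.14, -0.0, 1.806]
wrist_force: [-3.7, -1.3, 9.8]
finger_gap: 25.7
finger_force: 45.0
```

Emit:
jog_arm(
  plan=[0,0,-0.0005,0,0,0,0,0,-0.0005,0,0,0,0,0,0.01,0,0,0,0,0,0.03,0,0,0,0,0,0.06,0,0,0,0,0,0.085,0,0,0,0,-0.005,0.085,0,0,0,0,-0.03,0.085,0,0,0,0,-0.07,0.085,0,0,0,0,-0.115,0.085,0,0,0,0,-0.15,0.085,0,0,0,0,-0.175,0.085,0,0,0,0,-0.185,0.085,0,0,0,0,-0.185,0.085,0,0,0,0,-0.185,0.085,0,0,0],
)

```text
clock: 13.05
eef_pos: [548.5, 130.3, 203.9]
eef_rot: [-3.141, -0.0, 1.806]
wrist_force: [0.5, 0.7, -3.6]
finger_gap: 25.9
finger_force: 45.0
```

```bash
python3 o.py
python3 - <<'E'
from h import *
p,X=cloud('top','top2.png');z=X[...,2]
ax=np.array([.233,-.972]);ay=np.array([.972,.233]);d=X[...,:2]-[557.3,282.5]
s,t=d@ax,d@ay
for c in(-82,-67,-34,0,34,67,82):
    m=(abs(s-c)<8)&(abs(t)<36); a=z[m&(t<-12)];b=z[m&(t>12)]
    print(c,np.nanmedian(a),np.nanmedian(z[m&(abs(t)<12)]),np.nanmedian(b))
E
```

```text
[548.54291248 130.30171902 203.87175707]
723 631 ((545.9865112304688, 320.454345703125), (89.89103698730469, 44.581600189208984), 13.472378730773926) z,tilt [ 1.56942651e-03 -8.39646323e-03  3.97588845e+01]
551 483 ((565.5050048828125, 243.23922729492188), (90.10301208496094, 43.69247817993164), 13.916695594787598) z,tilt [ 6.90390635e-04 -1.76695634e-03  3.99191227e+01]
-82 38.805722258465835 38.430831520768834 39.48654722504068
-67 37.375625741438625 36.93221819466021 37.45245849754588
-34 39.36765855187434 38.91060898615035 39.20323143256485
0 38.845167269526996 38.637144312544535 38.74677619292936
34 39.255539190197965 39.476370236855644 38.15347169266374
67 38.659054749888014 nan nan
82 502.1901070375326 492.6633301957828 nan
  return np.nanmean(a, axis, out=out, keepdims=keepdims)
```

View pics/t3.png

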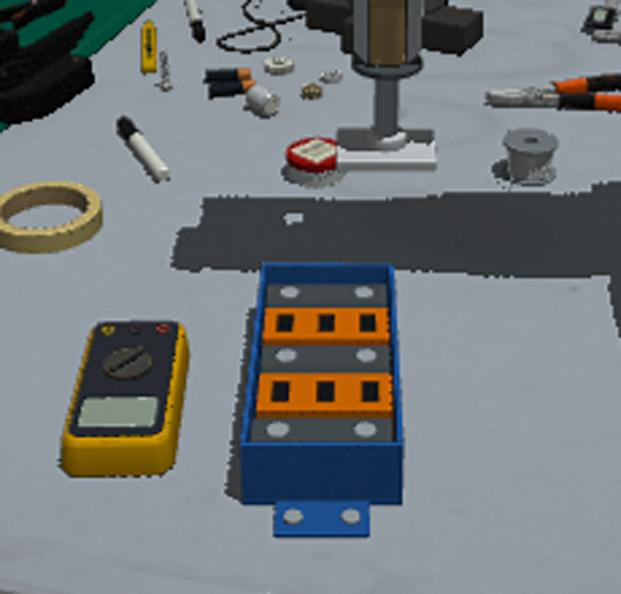

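All five bars are level in the crop. I'll set the tamper down on the free area.

Emit:
jog_arm(
  plan=[-0.02,-0.035,0,0,0,0,-0.045,-0.08,0,0,0,0,-0.045,-0.095,0,0,0,0,-0.045,-0.095,-0.02,0,0,0,-0.045,-0.095,-0.06,0,0,0,-0.045,-0.095,-0.095,0,0,0,-0.045,-0.095,-0.11,0,0,0,-0.045,-0.095,-0.116,0,0,0,-0.045,-0.095,-0.118,0,0,0,-0.045,-0.095,-0.12,0,0,0,-0.045,-0.095,-0.121,0,0,0,-0.045,-0.095,-0.1215,0,0,0,-0.045,-0.095,-0.1215,0,0,0],
)

```text
clock: 14.45
eef_pos: [503.9, 34.6, 83.3]
eef_rot: [3.141, 0.0, 1.806]
wrist_force: [-0.5, 0.1, -3.9]
finger_gap: 25.7
finger_force: 45.0
```

Emit:
jog_arm(
  plan=[0,0,-0.0005,0,0,0,0,0,-0.001,0,0,0,0,0,-0.0015,0,0,0,0,0,-0.0015,0,0,0],
)

```text
clock: 14.85
eef_pos: [503.8, 34.7, 82.1]
eef_rot: [3.141, 0.0, 1.806]
wrist_force: [-4.0, 0.6, 5.7]
finger_gap: 25.5
finger_force: 45.0
```

Contact. I'll open, wait, then rise.

Emit:
jog_arm(
  plan=[0,0,0.001,0,0,0,0,0,0.001,0,0,0,0,0,0.001,0,0,0,0,0,0.001,0,0,0,0,0,0.001,0,0,0,0,0,0.001,0,0,0,0,0,0.001,0,0,0,0,0,0.001,0,0,0,0,0,0.001,0,0,0,0,0,0.001,0,0,0],
  claw=0.094,
)

```text
clock: 15.85
eef_pos: [503.7, 34.6, 82.4]
eef_rot: [3.142, 0.0, 1.806]
wrist_force: [-0.3, 0.7, 0.4]
finger_gap: 93.7
finger_force: 0.0
```

Emit:
jog_arm(
  plan=[0,0,0.02,0,0,0,0,0,0.05,0,0,0,0,0,0.09,0,0,0,0,0,0.12,0,0,0,0,0,0.12,0,0,0,0,0,0.12,0,0,0,0,0,0.12,0,0,0,0,0,0.12,0,0,0],
)

```text
clock: 16.65
eef_pos: [503.3, 34.6, 201.3]
eef_rot: [-3.14, -0.001, 1.806]
wrist_force: [-0.4, -0.4, -0.2]
finger_gap: 94.2
finger_force: 0.0
```

```bash
python3 o.py
python3 - <<'E'
from h import *
s=manip.read_state();print(s['clock'],s['eef_pos'],s['finger_gap'])
p,X=cloud('side','end.png')
E
```

```text
[503.26140329  34.61215744 201.25797289]
721 621 ((546.0826416015625, 320.3827209472656), (89.93354034423828, 45.21837615966797), 13.499242782592773) z,tilt [ 4.00639881e-03 -1.07296357e-02  3.97521887e+01]
551 480 ((565.57421875, 243.9795684814453), (89.72040557861328, 44.31092834472656), 12.445627212524414) z,tilt [-7.04207403e-04 -4.06860084e-03  3.99364288e+01]
16.7 [503.36711828  34.63142199 201.44852724] 94.17800203753244
```

View pics/end.png

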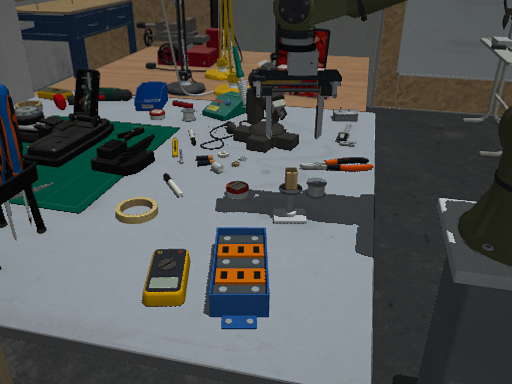

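The tamper stands upright at (291,195), clear of the tray. The bars at (240,265) are level and the other items have not moved.

```bash
python3 -c "
from cell import manip; print(manip.sign_off())"
```

```text
the job is handed in; nothing more can be done
None
```

I pressed both spacers level with the iron bars, stood the tamper upright on the worktop clear of the tray, and handed the job in at about 17 s; sign-off returned no verdict.

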